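# Unlatch the display case of the red-waxed cheese

### The job

Two small clear display cases stand on the counter, each with a black latch knob on its lid. Open the case that holds the red-waxed cheese: turn its knob clockwise a full quarter turn so that the lid is released and springs up, then let go and move clear so that it stands open. Leave the other case, with the grey cheese, latched.

Things in the scene. Friction and masses are not known exactly. Their poses are not given: they have to be found in the camera images.
- red_case: Fixed display case with the red-waxed cheese wedge (102x137x99 mm, seen through clear walls). 222 deep, 212 wide, 139 mm high to the lid's top; wooden base, aluminium edges; clear lid hinged along the far edge. Origin: centre of underside; x from the near (latch) side to the far side, z up. It may be the left or the right case; yaw within 20 degrees.
- red_grip (a point): Its latch knob: black bar 48 long, 15 wide, top 40 mm above the lid, over a steel disc 46 across, 4 thick. White line on top: near end when locked. Stands on the aluminium plate amid the lid's near edge, 35 mm in (70 mm nearer than the case's centre). Point on the knob's upright axis, 26 mm above the lid; turns with it: x along the bar, y across its 15 mm (grasp), z up.
- red_knob (a joint): Turn of that knob, rad: 0 to 0.15 at the start (locked, bar pointing front to back), grows clockwise seen from above, stop at 1.57. Light friction (about 0.05 N m), stays where left. A cam tongue under the lid holds the lid down until about 1.0 rad, then frees it.
- red_lid (a joint): Opening of the red cheese's lid, rad: 0 shut, stop at 0.6. Once the cam is clear a damped spring (about 2.5 N up at the near edge) swings it up about the far edge in about a second; the knob rises with it about 100 mm and goes about 30 mm away from the robot: lift the open gripper straight up, then back out of its way.
- grey_knob (a joint): Turn of the latch knob of the other case, alike but holding a grey round cheese (98 mm across, 60 mm high). Rad, 0 locked; it must stay locked.

How it is judged:
At the end, for the whole second after the job is handed in: The knob of the red cheese's case is turned at least 1.2 rad from locked, its lid stands open by more than 0.45 rad and at rest, and the grey cheese's knob is still within 0.25 rad of locked (value of joint red_knob above 1.2 rad and value of joint red_lid above 0.45 rad and velocity of joint red_lid below 0.1 rad/s and value of joint grey_knob below 0.25 rad); the robot touches nothing.
It fails at once if the knob of the grey cheese's case is turned by more than 0.4 rad (value of joint grey_knob above 0.4 rad).
It also fails if it takes over 38 s, if anything falls off the work surface, if the arm or the gripper's body presses on something with over 40 N, if the wrist force passes 120 N, or if a joint passes its speed limit or range.

### The arm

A 6-joint arm with a two-finger parallel gripper is mounted at the origin on a cart in front of the work surface, level with it; the furniture and walls round the work are solid. World frame = base frame: x ahead of the robot, y to its left, z up, the work surface at z = 0. Lengths are in m, angles in rad, forces in N, time in s.
With the tool pointing down it reaches from about 0.35 to 0.975 m from the base axis. Payload 7.1 kg.
Tool frame: the origin (TCP) lies midway between the tips of the shut fingers; the grasp point (between the pads) lies 19 mm behind it; z points along the fingers, y is the line along which they close (so a half turn about z gives the same grasp; the last joint's range is limited). The gripper opens to 88 mm and grips with 3 to 60 N. Pads are 20 mm wide; open, the fingers measure 115 mm over their backs; the gripper's body (75 mm by 178 mm) begins 61 mm behind the grasp point.
Start: joints at [-1.197, 0.423, 1.63, -0, 1.089, -0.019], TCP at [0.239, -0.577, 0.223] pointing down, gripper open.
Joint ranges: [-3, 3], [-0.9, 2.11], [0.09, 2.58], [-1.31, 4.45], [0.11, 2.69], [-2.54, 2.54]. Speed limits (rad/s): [2.39, 2.39, 3.01, 3.14, 3.14, 3.14].

### API

Orientations are given as a unit quaternion [w, x, y, z].
In Python, from station import move_pose, movel, movej, command_gripper, wait, inverse_kinematics, read_camera, camera_info, MotionError, job_done, get_time, get_joint_pos, get_qvel, get_effort, get_tcp_pos, get_ee_rot, get_ft_force, get_ft_torque, get_grip_width, get_finger_force gives the robot as it stands. Calls block until the motion is done:
- move_pose(position, orientation): joint-space move of the TCP to a pose.
- movel(position, frame=None, v=0.15, until_force=None): straight line of the TCP; frame=None keeps the orientation; v is the mean speed in m/s. With until_force (N) it stops when the force on the tool has changed by that much, and returns True; else False.
- movej(angles): joint-space move.
- command_gripper(opening): opening from 0.0 (shut) to 1.0 (fully open); the grip force is fixed at half the most; returns when the fingers have stopped.
- wait(seconds).
- inverse_kinematics(position, orientation): joint angles nearest the present ones, or None.
- read_camera(name): name is "scene" or "top"; returns the picture (420x560x3 uint8, red, green, blue); there is no depth.
- camera_info(name): a dict with "intrinsics" (3x3 intrinsics, pixels), "T" (4x4, takes a point from camera to world coordinates). Camera axes: x right, y up, looking along -z (the intrinsics and any distortion apply to the point x, -y, -z); pixel columns grow to the right and rows downward; lengths in m; the calibration is good to about 2 mm. A picture is of the moment at which its call begins. camera_info takes no time and is no camera call.
A pose or a line that the arm cannot do raises MotionError and nothing moves.
- job_done(): hands the job in; it is judged then, once.
Readings, each from a call of its own:
- get_time(): time.
- get_joint_pos(): joint angles.
- get_qvel(): joint speeds.
- get_effort(): joint torques, N m.
- get_tcp_pos(): TCP position.
- get_ee_rot(): TCP orientation.
- get_ft_force(): force on the tool from outside, world axes, zero at the start.
- get_ft_torque(): the same for the moment, N m.
- get_grip_width(): opening from 0.0 (shut) to 1.0 (fully open).
- get_finger_force(): force on a finger pad.
Only numpy, scipy, OpenCV 4.12 (cv2) and the standard library are available. Lean on these libraries where they do the work, as an engineer would, in place of code of your own. Each camera call takes 0.05 s, during which the arm holds its last target. There are 200 camera calls.

## Working session

There is one attempt and no reset: what is moved stays moved. The work goes in short steps, each a Python script; the robot and the scene stay as the last script left them, time stands still between calls to the robot, and variables do not carry over. Pictures are saved under pics/ and viewed, at most 10 in all, crops included, and the job is handed in when it is done.

```bash
mkdir -p pics; ls; python3 - <<'E'
from station import *
import cv2,numpy as np
for n in("scene","top"):
    im=read_camera(n); cv2.imwrite(f"pics/{n}0.png",im[:,:,::-1]); 
    c=camera_info(n); print(n,{k:np.round(v,3).tolist() if not isinstance(v,str) else v for k,v in c.items()})
print(get_time(),get_ee_rot())
E
```

```text
pics
scene {'intrinsics': [[545.955, 0.0, 284.594], [0.0, 545.955, 212.063], [0.0, 0.0, 1.0]], 'T': [[-0.859, 0.309, -0.409, 0.086], [-0.512, -0.546, 0.663, 0.823], [-0.019, 0.778, 0.627, 0.885], [0.0, 0.0, 0.0, 1.0]]}
top {'intrinsics': [[432.912, 0.0, 273.266], [0.0, 432.912, 210.131], [0.0, 0.0, 1.0]], 'T': [[0.009, 0.996, -0.085, 0.541], [-1.0, 0.01, 0.009, 0.039], [0.01, 0.084, 0.996, 0.99], [0.0, 0.0, 0.0, 1.0]]}
0.1 [-6.46479908e-04  9.80774828e-01  1.95141758e-01 -1.12588587e-04]
```

View pics/scene0.png

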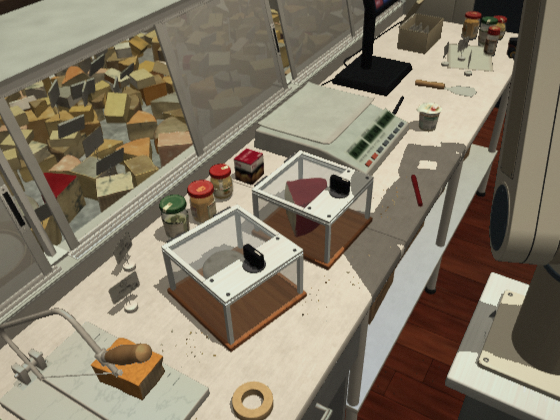

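View pics/top0.png

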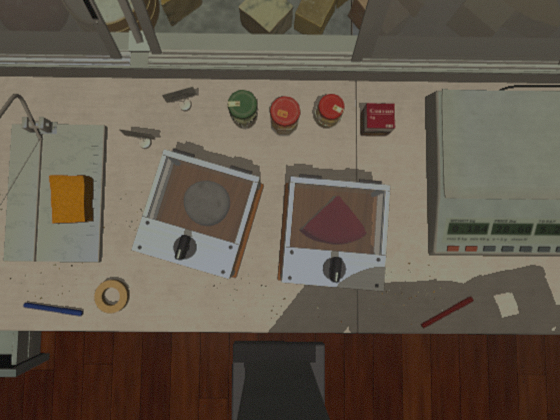

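The red wedge is in the right-hand case in the top view, with its knob near (335,268). The grey cheese is in the left case, knob near (184,246). Next I locate the knob in both views and the lid edges.

```bash
cat > h.py <<'E'
import numpy as np,cv2
from station import *
def ray(n,uv):
    c=camera_info(n);K=np.array(c["intrinsics"]);T=np.array(c["T"])
    d=np.linalg.inv(K)@[uv[0],uv[1],1.]; return T[:3,3],T[:3,:3]@(d*[1,-1,-1])
def onplane(n,uv,z):
    o,d=ray(n,uv); return o+d*(z-o[2])/d[2]
def proj(n,p):
    c=camera_info(n);K=np.array(c["intrinsics"]);T=np.array(c["T"])
    q=np.linalg.inv(T)@np.append(p,1); v=K@(q[:3]*[1,-1,-1]); return v[:2]/v[2]
E
python3 - <<'E'
from h import *
t=cv2.imread("pics/top0.png");s=cv2.imread("pics/scene0.png")
a=cv2.resize(t[165:300,270:400],None,fx=4.4,fy=4.4,interpolation=cv2.INTER_CUBIC)
cv2.imwrite("pics/crop1.png",a)
b=cv2.resize(s[160:215,310:370],None,fx=8,fy=8,interpolation=cv2.INTER_CUBIC)
cv2.imwrite("pics/crop2.png",b)
for n,im,(u0,v0,u1,v1) in(("top",t,(318,248,352,286)),("scene",s,(322,168,358,202))):
    g=im[v0:v1,u0:u1].max(2); m=(g<60).astype(np.uint8)
    cs,_=cv2.findContours(m,cv2.RETR_EXTERNAL,cv2.CHAIN_APPROX_NONE); c=max(cs,key=cv2.contourArea)
    r=cv2.minAreaRect(c); print(n,cv2.contourArea(c),np.array(r[0])+[u0,v0],r[1:],c.reshape(-1,2).min(0)+[u0,v0],c.reshape(-1,2).max(0)+[u0,v0])
    if n=="top":
        p=onplane(n,np.array(r[0])+[u0,v0],.175);print(p)
# rough lid corners
for uv in((290,178),(390,184),(385,289),(281,283)): print(uv,onplane("top",uv,.139))
E
```

```text
top 206.0 [335. 269.] ((24.0, 12.0), 90.0) [329 257] [341 281]
[ 0.50120042 -0.08505691  0.175     ]
scene 284.0 [338.82758713 185.43103409] ((22.654830932617188, 16.526884078979492), 21.801406860351562) [330 175] [349 196]
(290, 178) [ 0.67809389 -0.0015224   0.139     ]
(390, 184) [ 0.6681692  -0.20064112  0.139     ]
(385, 289) [ 0.46158223 -0.18802453  0.139     ]
(281, 283) [0.47148575 0.01480604 0.139     ]
```

View pics/crop1.png

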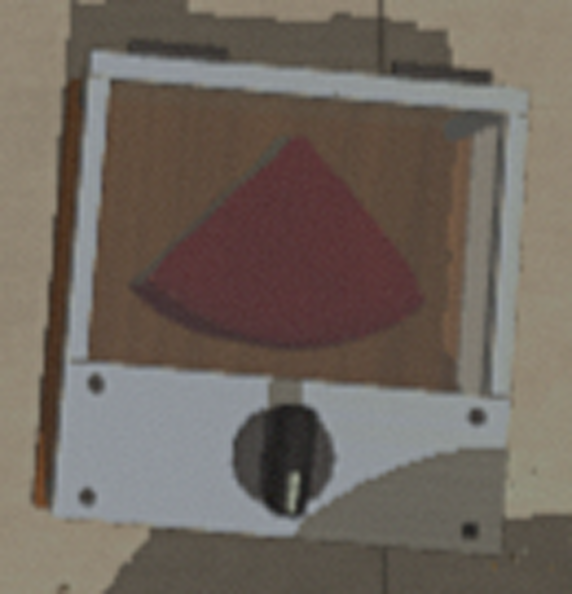

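View pics/crop2.png

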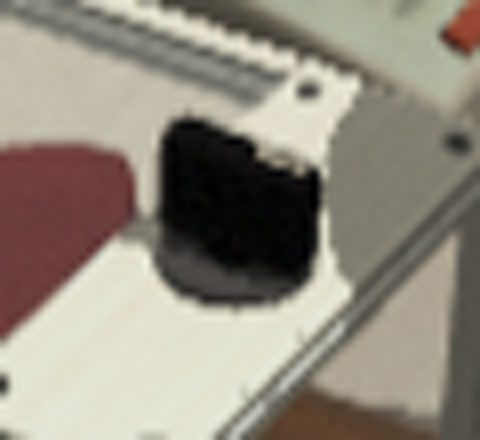

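The crops give the lid corners in crop1 px as (92,52), (527,88), (500,552), (52,517). The disc centre is (283,455) and the white line runs along the near end of the bar at (293,495). I'll compute the lid yaw and knob axis from these and cross-check with the scene view.

```bash
python3 - <<'E'
from h import *
f=lambda u,v:np.array([270+(u+.5)/4.4-.5,165+(v+.5)/4.4-.5])
c=[onplane("top",f(*p),.139)[:2] for p in((92,52),(527,88),(500,552),(52,517))]
FL,FR,NR,NL=c
print("widths",[round(float(np.linalg.norm(a-b)),3) for a,b in((FL,FR),(NL,NR),(FL,NL),(FR,NR))])
yaws=[np.arctan2(*(a-b)[::-1]) for a,b in((FL,NL),(FR,NR))]+[np.arctan2(*(a-b)[::-1])-np.pi/2 for a,b in((FL,FR),(NL,NR))]
yaw=np.mean(yaws);C=np.mean(c,0);x=np.array([np.cos(yaw),np.sin(yaw)])
print("yaws",yaws,"centre",C,"knob from lid",C-.07*x)
print("disc",onplane("top",f(283,455),.143)[:2])
print("bar near/far top",onplane("top",f(293,515),.179)[:2],onplane("top",f(287,405),.179)[:2], "line ends",onplane("top",f(293,472),.179)[:2])
k=C-.07*x
# bar ends top in scene crop2: far (185,118)?, near (320,175)
g=lambda u,v:np.array([310+(u+.5)/8-.5,160+(v+.5)/8-.5])
# top face of bar in scene crop: corners
print("scene disc",onplane("scene",g(236,258),.143)[:2], "pred px of knob top", (proj("scene",[*k,.179])-[310,160])*8, "disc",(proj("scene",[*k,.143])-[310,160])*8)
E
```

```text
widths [0.197, 0.199, 0.209, 0.208]
yaws [np.float64(-0.07924484807865846), np.float64(-0.07132923667303283), np.float64(-0.07266037081584331), np.float64(-0.06890328547673197)] centre [ 0.57021882 -0.09313619] knob from lid [ 0.50040543 -0.08802832]
disc [ 0.50149126 -0.08785884]
bar near/far top [ 0.47807936 -0.08661864] [ 0.5242558  -0.08421828] line ends [ 0.49608566 -0.08667684]
scene disc [ 0.49955367 -0.08431378] pred px of knob top [241.38600982 142.94565743] disc [235.64309122 246.78206809]
```

Both views agree: the knob axis is at (0.501, -0.087) and the lid yaw is about -0.073. Next I approach, grip and check the grip.

```bash
cat >> h.py <<'E'
KX,KY,YAW=.501,-.0868,-.073
def down(th): return [0,np.cos(th/2),np.sin(th/2),0]
E
python3 - <<'E'
from h import *
th=YAW-.05
best=None
for k in(0,np.pi,-np.pi):
    a=inverse_kinematics([KX,KY,.151],down(th+k)); print(k,None if a is None else np.round(a,2))
    if a is not None and a[5]+1.55<2.45 and (best is None or abs(a[5]+.75)<abs(best[1][5]+.75)): best=(k,a)
print("use",best[0])
p=get_tcp_pos(); movel([p[0],p[1],.33],v=.3)
up=inverse_kinematics([KX,KY,.30],down(th+best[0])); print(np.round(up,2)); movej(up)
print(get_tcp_pos(),get_time())
im=read_camera("scene"); cv2.imwrite("pics/scene1.png",im[:,:,::-1])
E
```

```text
0 [-0.19  0.36  1.94 -0.    0.85  1.5 ]
3.141592653589793 [-0.19  0.36  1.94 -0.    0.85 -1.64]
-3.141592653589793 [-0.19  0.36  1.94 -0.    0.85 -1.64]
use 3.141592653589793
[-0.19  0.16  1.8  -0.    1.17 -1.64]
[ 0.50098642 -0.0873086   0.2998452 ] 2.6167
```

View pics/scene1.png

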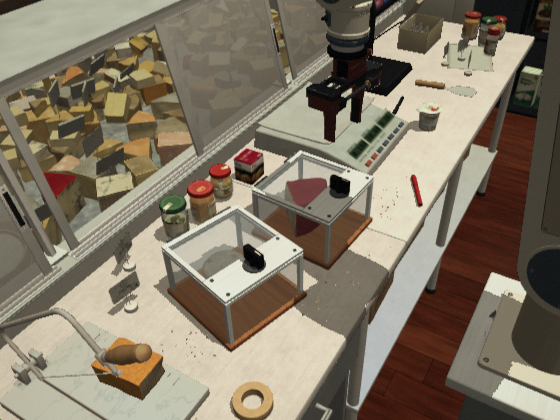

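The gripper is above the knob, with the fingertips at (330,138) and (358,122) straddling the knob at (340,185). The view is consistent with being 12 cm higher. Descending to grip.

```bash
python3 - <<'E'
from h import *
th=YAW-.05+np.pi
print("hit",movel([KX,KY,.151],v=.1,until_force=6), get_tcp_pos(), get_ft_force())
a=inverse_kinematics([KX,KY,.151],down(th-.2)); print("q6 now, cw .2:",get_joint_pos()[5],a[5])
command_gripper(0.0)
print("w mm",get_grip_width()*88,get_finger_force(),get_ft_force(),get_ft_torque(),get_time())
im=read_camera("scene"); cv2.imwrite("pics/scene2.png",cv2.resize(im[60:240,220:420,::-1],None,fx=3,fy=3))
E
```

```text
hit False [ 0.50140595 -0.08687773  0.15153061] [ 0.08708753 -0.83066638  0.12024005]
q6 now, cw .2: -1.6427452338348165 -1.44275285787362
w mm 16.00405399114606 30.000040233135223 [ 0.56010723  2.4373606  -0.27643447] [ 0.51969368 -0.20221237 -0.01666805] 5.4333
```

View pics/scene2.png

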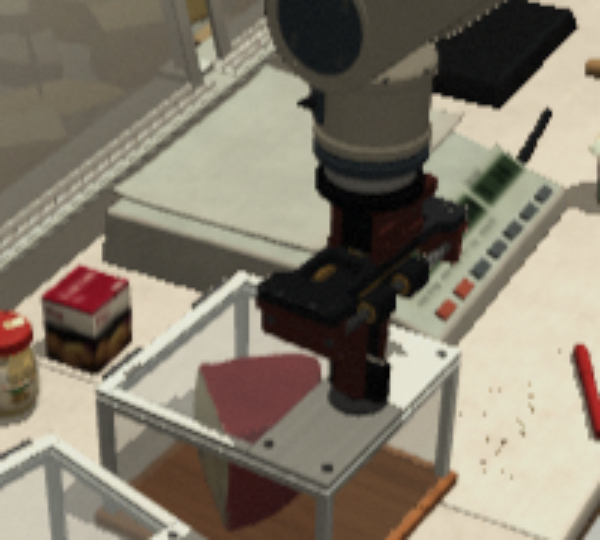

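The bar is gripped: 16 mm between the pads, 30 N, small side force. Now turning clockwise, which is +q6.

```bash
python3 - <<'E'
from h import *
q0=np.array(get_joint_pos())
for d in(.5,.9,1.2,1.42):
    q=q0.copy();q[5]+=d;movej(q);print(d,get_grip_width()*88,np.round(get_ft_force(),1),np.round(get_ft_torque(),2),np.round(get_tcp_pos(),4),get_time())
im=read_camera("scene"); cv2.imwrite("pics/scene3.png",cv2.resize(im[60:240,220:420,::-1],None,fx=3,fy=3))
E
```

```text
0.5 16.165592627686355 [ 0.5  0.7 -0.3] [ 0.2  -0.14 -0.05] [ 0.501  -0.0866  0.151 ] 6.0333
0.9 16.186134829082043 [-0.1  0.1  1.1] [ 0.12 -0.04  0.01] [ 0.501  -0.0866  0.1511] 6.5
1.2 15.833446138086344 [ 0.5 -0.1  2. ] [ 0.12 -0.04 -0.01] [ 0.501  -0.0867  0.151 ] 6.8917
1.42 16.334976674651422 [-0.7  1.2  1.8] [0.05 0.07 0.03] [ 0.5009 -0.0866  0.151 ] 7.2167
```

View pics/scene3.png

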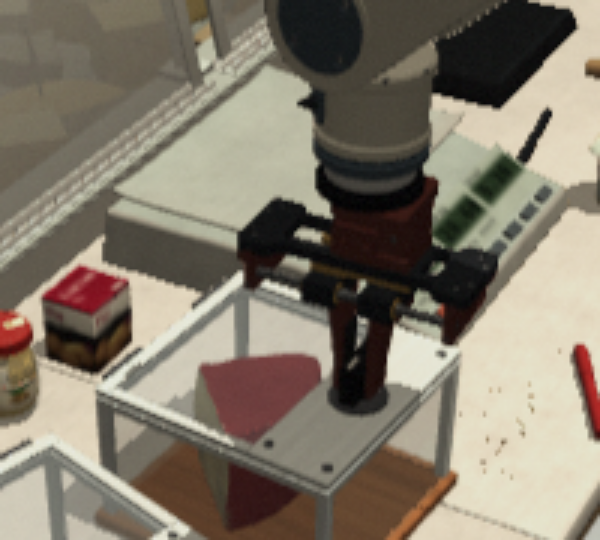

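The wrist reads about 2 N upward at the knob, so the spring is pushing and the cam is free. Now release, lift straight up and back off.

```bash
python3 - <<'E'
from h import *
command_gripper(1.0); t=get_time(); print(t,np.round(get_ft_force(),1))
movel([KX,KY,.36],v=.35); print(get_time(),np.round(get_ft_force(),1))
movel([KX-.13,KY-.02,.38],v=.3)
wait(1.0); print(get_time(),get_tcp_pos(),np.round(get_ft_force(),1))
for n in("scene","top"): cv2.imwrite(f"pics/{n}4.png",read_camera(n)[:,:,::-1])
a=cv2.imread("pics/scene4.png")[60:340,120:440];b=cv2.imread("pics/top4.png")[130:410,100:420]
cv2.imwrite("pics/both4.png",cv2.resize(np.hstack([a,b]),None,fx=1.25,fy=1.25))
E
```

```text
8.4417 [-1.3 -0.9  2.4]
9.1917 [-0.5 -0.8  0.1]
10.7833 [ 0.37096172 -0.1067889   0.38004644] [-0.  -0.  -0.5]
```

View pics/both4.png

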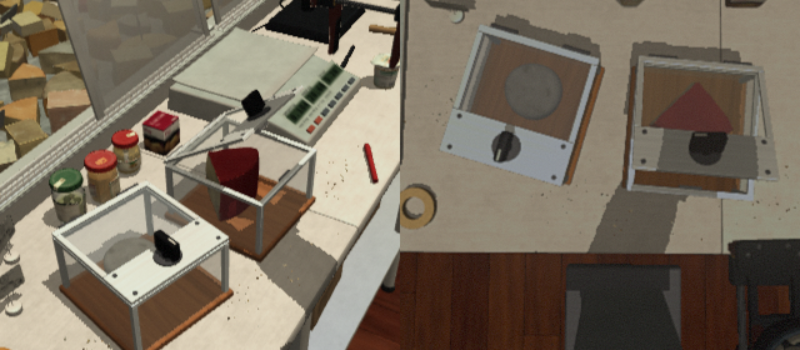

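The pictures show the red lid standing open and its knob bar lying across, parallel to the lid edge, at (708,137). The grey knob still points front to back at (502,146), and the gripper is clear of everything.

```bash
python3 -c "
from station import *
print(job_done(),get_time())"
```

```text
the job is handed in; nothing more can be done
the job is handed in; nothing more can be done
```

The red-cheese case's knob is turned about 1.45 rad (commanded, confirmed by eye), its lid stands open, the grey case is still latched, the arm is clear, and I handed the job in at about 11 s; no verdict was shown.

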